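Hang the guard door back on the sample mill

TASK

The guard door of the small sample mill has been washed and stands in the wire drying rack. Hang it back on the mill: with the door swung well open, lower both hinge knuckles together onto the two hinge pins until they sit fully down on their shoulders, then swing the door shut past the roller catch so that it stays closed and holds the interlock plunger in. Feel for the pins and never force the door against the mill (a few newtons are enough, keep well under 25 N), do not drop it on, and leave the other things on the bench where they are.

Things in the scene. Friction and masses are not known exactly. Their poses are not given: they have to be found in the camera images.
- door: guard door, about 0.36 kg: aluminium frame 10 mm thick (y -5 to 5, x 14 to 145, z -10 to 122 mm) round a 4 mm clear window, two steel hinge knuckles off one edge, black bow handle on the outer face. Origin on the hinge axis at the underside of the lower knuckle; +z up that axis, +x across the door to its free edge, -y the outer face. Starts upright in the rack, knuckles away from the robot
- door_top (a point): middle of the top edge of the door's top rail, right above the centre of mass (door x 78, y 0, z 122 mm; centre of mass z 57). The rail is 24 mm high and 10 mm thick, for pinching from above
- upper_knuckle (a point): on the hinge axis at the underside of the upper knuckle (door z 90 mm). Both knuckles are tubes 18 mm across and 18 mm long, with a through hole 9.5 mm across
- free_edge (a point): middle of the door's rounded free edge (door x 145, y 0, z 56 mm). The bow handle stands 25 mm out of the outer face at door x 131, from z 20 to 68 mm; above it the face is flat
- mill: white bench sample mill, 140 deep (x), 170 wide (y), 164 mm high, fixed; a chamber with a clamped jar opens to the front. Origin: centre of its underside; +x to the back, front face at x -70 mm, +y to the hinge side. Open by 90 degrees the door's +x points along the mill's -x; shut, along the mill's -y, its inner face on two rubber stops at the free edge, 11 mm proud of the front face
- pin_nominal (a point): nominal hinge axis at the shoulder of the lower pin (mill x -86, y 90, z 30 mm). Both pins' steel strip is clamped on the mill's side in front-back slots: the pins together stand up to 5 mm before or behind this point along the mill's x; this is not measured, find them by touch or sight. Seated, the door's origin lies at this height; it hangs with 1 mm play, the free edge some 2 to 3 mm low
- upper_pin (a point): the same at the shoulder of the upper pin, 90 mm higher. Each pin is upright, 8 mm thick, 14 mm high above its shoulder, with a 0.8 mm bevel at the tip; the shoulders are 18 mm across and 9 mm high. The lower knuckle belongs between the two: bring the door in from the front, its origin 15 to 45 mm above the lower shoulder
- keeper_tab (a point): middle of the front end, underside, of a steel tab 36 mm wide (along y) that reaches 30 mm out of the mill's front face, 6 mm above the shut door's top, so that the door can be put on or lifted off only while open by more than about 45 degrees
- roller (a point): centre of the catch's sprung upright roller, 10 mm across, 22 mm long (mill x -92, y -57, z 85 mm). The shutting door's free edge pushes it aside, towards the mill's -y, with about 3 to 6 N over the last 10 mm, then it snaps onto the slightly soft stops and is held there
- interlock (a joint): black interlock plunger, 9 mm across, on the mill's front behind the shut door's free edge: 0 fully out, grows as it is pressed in (m), about 0.005 with the door on its stops; spring force under 1.5 N
- rack: wire drying rack, white base 150 x 84 mm with four steel wire hoops up to 72 mm high, 17 mm apart; fixed. Origin: on the bench right under the slot between the last two hoops, where the door stands; +x along the hoops. The door's lower edge is 12 mm above the bench: lift it straight up by 65 mm before moving it sideways
- clamp_jaws (a point): front tip of the red clamp jaws on the retort stand, a fixed obstacle between rack and mill: 55 mm wide along y, 266 to 274 mm above the bench, reaching back from here to the rod (5 mm radius, 420 mm high) 150 mm farther on. Carry the door past in front of it
- tape: roll of adhesive tape lying flat, 86 mm across, 20 mm high, loose; origin under its centre. Leave alone
- cup: small weighing cup, 55 mm across, 39 mm high, loose; origin under its centre. Leave alone
- beaker: glass beaker, 53 mm across, 69 mm high, loose; origin under its centre. Leave alone
- carton: small carton, 51 x 90 x 45 mm, loose; origin under its centre. Leave alone
- driver: screwdriver with a red handle, 187 mm long, 25 mm thick, loose; origin under its middle. Leave alone

How it is judged:
By the outcome, as a careful person would: the job done as asked, in the order asked, and still so for the second after the job is handed in, with the robot touching nothing.
It also fails if it takes over 72 s, if anything falls off the work surface, if the arm or the gripper's body presses on something with over 40 N, if the wrist force passes 120 N, or if a joint passes its speed limit or range.

ROBOT

A 6-joint arm with a two-finger parallel gripper is mounted at the origin on a cart in front of the work surface, level with it; the furniture and walls round the work are solid. World frame = base frame: x ahead of the robot, y to its left, z up, the work surface at z = 0. Lengths are in m, angles in rad, forces in N, time in s.
With the tool pointing down it reaches from about 0.35 to 0.975 m from the base axis. Payload 4.9 kg.
Tool frame: the origin (TCP) lies midway between the tips of the shut fingers; the grasp point (between the pads) lies 19 mm behind it; z points along the fingers, y is the line along which they close (so a half turn about z gives the same grasp; the last joint's range is limited). The gripper opens to 85 mm and grips with 20 to 120 N. Pads are 22 mm wide; open, the fingers measure 114 mm over their backs; the gripper's body (76 mm by 85 mm) begins 54 mm behind the grasp point. The pads swing forward as they close: fully open they stand 13 mm farther back than shut.
Start: joints at [-1.44, 0.053, 1.613, -0, 1.476, -0.119], TCP at [0.155, -0.606, 0.231] pointing down, gripper open.
Joint ranges: [-3.01, 3.01], [-1.01, 2.22], [0.06, 2.58], [-1.02, 4.17], [0.09, 2.62], [-3.14, 3.14]. Speed limits (rad/s): [2.57, 2.57, 3.14, 3.14, 3.14, 3.14].

INTERFACE

Orientations are given as a rotation vector (axis times angle).
In Python, from station import ctrl gives the robot as it stands.
- The arm moves only by the shell command python3 -m handwheel 'ROWS' [FORCE]. ROWS is JSON, a list of rows, each an object with "gripper": the gripper command: -1 is fully open, 1 is shut, values between are in proportion; "offset": the shift along the tool's x, y, z in mm, a list of three; "rotation": the turn, a rotation vector about the tool's x, y, z in rad, a list of three. A call has exactly 8 rows; each row is the pose to reach, as a shift and turn from the pose commanded when the call began, along the tool's axes at that moment; what a row does not reach only later rows make up. A row lasts 1/8 s, in which the tool goes at most 62.5 mm and 10.7 degrees, less where a joint would pass 70% of its speed; a pose out of reach is approached as far as the arm can. A call with a gripper value outside its range is refused whole. The fingers move at their own pace and stop on an object; FORCE is the grip in N (left out, the last holds). Time passes only in rows, so rows that repeat a pose let the fingers close, or fill a call up. It gives the time, the measured TCP pose, the force, the opening and the grip force at its end, in the units of the state.
- ctrl.get_obs(): the state, without advancing time (a new reading comes with each control period).
- ctrl.get_image(name): name is "side" or "top" or "wrist"; returns a dict with "image" (480x640x3 uint8, red, green, blue), "fovy" (degrees; the focal length in pixels is half the picture's height over the tangent of half this angle, whatever the lens; pixels are square), "cx", "cy" (the principal point, pixels), "k1" (the pictures are not rectified: a ray, as slopes to the right and down, at radius r is drawn at 1 + k1 r^2 times it, then the intrinsics apply), "xyz" and "attitude" of the camera in the world. Camera axes: x right, y up, looking along -z (the intrinsics and any distortion apply to the point x, -y, -z); pixel columns grow to the right and rows downward; lengths in m; the calibration is good to about 2 mm. A picture is of the moment at which its call begins. There is no depth.
- ctrl.finish_job(): hands the job in; it is judged then, once.
The state is a dict: "t": time; "q": joint angles; "dq": joint speeds; "effort": joint torques, N m; "tool_pos": TCP position; "tool_rot": TCP orientation; "contact_force": force on the tool from outside, world axes, zero at the start; "wrist_torque": the same for the moment, N m; "opening": finger opening in m; "grip_force": force on a finger pad.
Only numpy, scipy, OpenCV 4.12 (cv2) and the standard library are available. Lean on these libraries where they do the work, as an engineer would, in place of code of your own. Each camera call takes 0.05 s, during which the arm holds its last target. There are 200 camera calls.

## Working session

There is one attempt and no reset: what is moved stays moved. The work goes in short steps, Python scripts to look and compute and a shell command to move; the robot and the scene stay as the last step left them, time stands still between calls to the robot, and variables do not carry over. Pictures are saved under pics/ and viewed, at most 10 in all, crops included, and the job is handed in when it is done.

```bash
ls; mkdir -p pics
python3 - <<'E'
from station import ctrl
import cv2
o=ctrl.get_obs()
print({k:(v if not hasattr(v,'round') else v.round(4) if hasattr(v,'shape') else round(v,4)) for k,v in o.items()})
for n in ("side","top","wrist"):
    d=ctrl.get_image(n); cv2.imwrite(f'pics/{n}0.png',d["image"][:,:,::-1])
    print(n,{k:v for k,v in d.items() if k!="image"})
E
```

```text
pics
{'t': 0.0, 'q': array([-1.44  ,  0.0534,  1.6143, -0.    ,  1.476 , -0.119 ]), 'dq': array([-0.0007, -0.0002,  0.0016, -0.001 ,  0.001 ,  0.001 ]), 'effort': array([ 2.10000e-03, -3.93683e+01, -3.70174e+01, -0.00000e+00,
        7.10000e-03,  0.00000e+00]), 'tool_pos': array([ 0.1544, -0.605 ,  0.23  ]), 'tool_rot': array([-3.115 , -0.3911,  0.    ]), 'contact_force': array([ 0.4228,  0.6485, -0.6662]), 'wrist_torque': array([-0.0123,  0.0026,  0.0498]), 'grip_force': 0.0, 'opening': 0.0851385216221871}
side {'fovy': 54.825366384108314, 'cx': 319.24796875933265, 'cy': 238.0008097183286, 'k1': 0.005550487543416486, 'xyz': array([0.37894871, 0.76346349, 0.94403603]), 'attitude': array([ 0.11439643, -1.23385969, -2.72989708])}
top {'fovy': 44.02132462073071, 'cx': 316.4366772613109, 'cy': 235.71179883351653, 'k1': -0.007146797342149636, 'xyz': array([ 0.34430903, -0.11092362,  1.65454594]), 'attitude': array([ 0.08455701, -0.1170712 , -1.55081061])}
wrist {'fovy': 61.552022313186875, 'cx': 319.5448315193666, 'cy': 240.13439565410292, 'k1': -0.0023800900031659173, 'xyz': array([ 0.22049765, -0.58970428,  0.3728052 ]), 'attitude': array([-0.22682138,  0.17713595, -1.31232015])}
```

View pics/top0.png

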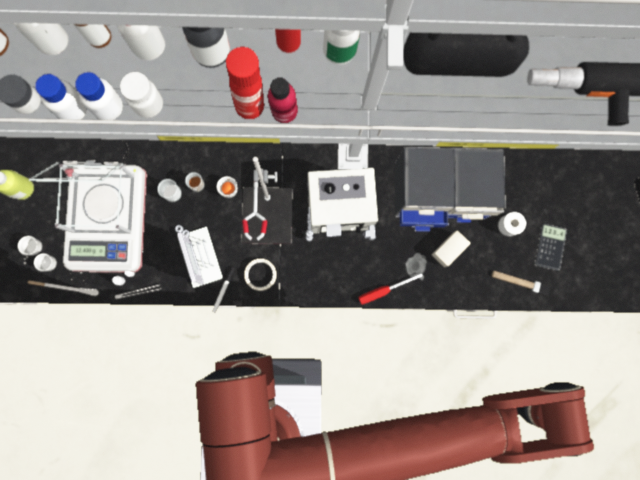

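View pics/side0.png

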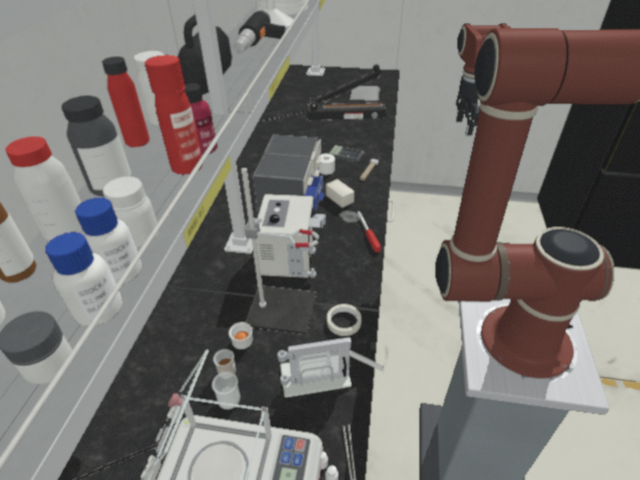

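Top view: rack with door at about (198,257), mill at (341,200), clamp jaws at (256,230), tape (261,274). Side view: rack (316,365), mill (287,235). I'll enlarge these.

```bash
cat > h.py <<'E'
import numpy as np, cv2
from scipy.spatial.transform import Rotation as R
from station import ctrl
def K(d):
    f=240/np.tan(np.radians(d["fovy"])/2); return f
def proj(d,P):
    p=(np.atleast_2d(P)-d["xyz"])@R.from_rotvec(d["attitude"]).as_matrix()
    s=np.c_[p[:,0],-p[:,1]]/-p[:,2:]
    s=s*(1+d["k1"]*(s**2).sum(1,keepdims=True))
    return s*K(d)+[d["cx"],d["cy"]]
def ray(d,u,v):
    s0=np.array([u-d["cx"],v-d["cy"]])/K(d); s=s0.copy()
    for _ in range(5): s=s0/(1+d["k1"]*(s@s))
    return R.from_rotvec(d["attitude"]).apply([s[0],-s[1],-1])
def onz(d,u,v,z):
    r=ray(d,u,v); return d["xyz"]+r*(z-d["xyz"][2])/r[2]
def crop(im,x,y,w,h,k): return cv2.resize(im[y:y+h,x:x+w],None,fx=k,fy=k,interpolation=cv2.INTER_CUBIC)
E
python3 - <<'E'
from h import *
t=cv2.imread('pics/top0.png');s=cv2.imread('pics/side0.png')
a=np.hstack([crop(t,165,215,80,60,5),crop(t,295,155,80,60*1,5).copy()])
a=np.hstack([crop(t,165,220,80,75,5),crop(t,298,165,80,75,5)])
b=np.hstack([crop(s,270,325,100,56,4),crop(s,240,190,100,56,4)])
b=np.hstack([crop(s,270,330,100,56,4)[:224],crop(s,250,200,100,56,4)[:224]])
cv2.imwrite('pics/c1.png',np.vstack([a,b])); print(np.vstack([a,b]).shape)
E
```

```text
(599, 800, 3)
```

View pics/c1.png

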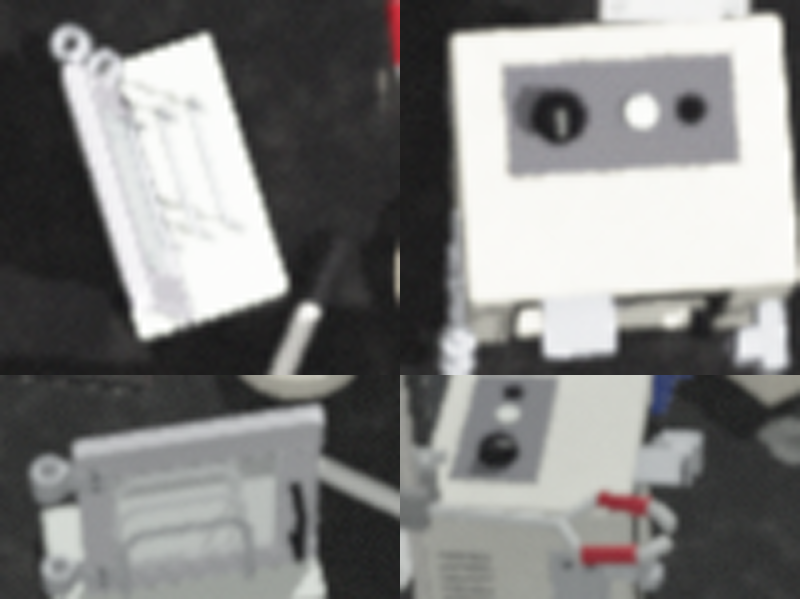

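The crop shows the upper knuckle ring (crop 70,44), lower knuckle (105,67), door rail from (80,75) down to (145,325). The mill's top corners are at (450,38), (783,15), (798,285), (465,305), keeper tab front end (545..615,357), and hinge pins around (458,340).

```bash
cat > est.py <<'E'
from h import *
from scipy.optimize import least_squares
T=ctrl.get_image("top"); S=ctrl.get_image("side")
def world(pose,P):  # x,y,yaw,z
    x,y,a,z=pose; P=np.atleast_2d(P)/1000.
    return P@R.from_euler('z',a).as_matrix().T+[x,y,z]
def fit(obs,x0,z):
    f=lambda p: np.concatenate([(proj(d,world((*p,z),P))[0]-uv) for d,P,uv in obs])
    r=least_squares(f,x0,loss='soft_l1'); return r.x,r.fun.reshape(-1,2)
c=lambda x,y:(x/5+165,y/5+220)
m=lambda x,y:((x-400)/5+298,y/5+165)
ds=lambda x,y:(x/4+270,(y-375)/4+330)
ms=lambda x,y:((x-400)/4+250,(y-375)/4+200)
if __name__=="__main__":
    door=[(T,[0,0,108],c(70,44)),(T,[0,0,18],c(105,67)),
      (S,[0,0,108],ds(48,468)),(S,[0,0,18],ds(60,568)),(S,[145,5,122],ds(321,406)),(S,[14,5,122],ds(76,441))]
    p,r=fit(door,[.6,.2,3],.022); print('door',p,np.degrees(p[2]));print(r.round(1))
    mill=[(T,[70,85,164],m(450,36)),(T,[70,-85,164],m(783,14)),(T,[-70,-85,164],m(798,285)),(T,[-70,85,164],m(465,305)),
      (S,[-70,85,164],ms(578,590-30))][:4]
    q,r=fit(mill,[.7,-.2,0],0); print('mill',q,np.degrees(q[2]));print(r.round(1))
    print('door_top',world((*p,.022),[78,0,122]))
    print('pin',world((*q,0),[[-86,90,30],[-86,90,120]]))
    print('pin pix top',proj(T,world((*q,0),[[-91,90,134],[-86,90,134],[-81,90,134]])), 'side',proj(S,world((*q,0),[[-86,90,134],[-86,90,44]])))
    # rail line in top
    for uv in [(80,75),(145,325)]: print(onz(T,*c(*uv),.144))
    for uv in [(256,240),(245,238),(266,238)]: print('clamp',onz(T,*uv,.274))
    print('tape',onz(T,261,274,.02))
E
python3 est.py
```

```text
door [0.55383555 0.21929599 3.45705026] 198.07438954742642
[[-2.  -0.3]
 [-2.1 -0.3]
 [ 0.5 -0.3]
 [ 0.1 -1.4]
 [ 0.4 -0.1]
 [-0.4 -0.5]]
mill [ 0.6389072  -0.20615641  0.07667436] 4.393117020006429
[[ 0.  -0.3]
 [-0.7  0.6]
 [ 0.3  0. ]
 [ 0.3 -0.2]]
door_top [[0.4796845  0.19509637 0.144     ]]
pin [[ 0.54626594 -0.12300837  0.03      ]
 [ 0.54626594 -0.12300837  0.12      ]]
pin pix top [[309.64925192 235.61640776]
 [309.53509209 233.70023781]
 [309.42102752 231.78565005]] side [[314.05963976 243.0716352 ]
 [314.63687411 267.43508363]]
[0.53532502 0.20530607 0.144     ]
[0.40854702 0.16681943 0.144     ]
clamp [0.51042804 0.00298146 0.274     ]
clamp [0.51465281 0.02878641 0.274     ]
clamp [ 0.51558076 -0.02023121  0.274     ]
tape [0.44715059 0.00747968 0.02      ]
```

```bash
cat > to.py <<'E'
import sys,json
from h import *
# args: x y z yaw(deg of tool x) groups -> tool offset mm and rotation from current pose
o=ctrl.get_obs(); R0=R.from_rotvec(o["tool_rot"]); p=o["tool_pos"]
print('t',round(o['t'],2),'pos',p.round(4),'yaw',np.degrees(np.arctan2(*R0.as_matrix()[[1,0],0])).round(2),'zax',R0.as_matrix()[:,2].round(3),'F',o["contact_force"].round(1),'op',round(o["opening"]*1000,1))
a=list(map(float,sys.argv[1:]))
for i in range(0,len(a),4):
    x,y,z,w=a[i:i+4]
    G=R.from_matrix(np.c_[[np.cos(w*np.pi/180),np.sin(w*np.pi/180),0],[np.sin(w*np.pi/180),-np.cos(w*np.pi/180),0],[0,0,-1]])
    print(a[i:i+4],(R0.inv().apply(np.array([x,y,z])-p)*1000).round(1),(R0.inv()*G).as_rotvec().round(4))
E
python3 to.py .38 -.3 .3 14.3  .40 .0 .3 14.3 .44 .185 .3 17.5
```

```text
t 0.25 pos [ 0.1545 -0.6053  0.2307] yaw 14.32 zax [-0.     0.001 -1.   ] F [ 0.   0.5 -0.3] op 85.4
[0.38, -0.3, 0.3, 14.3] [ 294.  -240.1  -69. ] [-0.001  -0.0002  0.0003]
[0.4, 0.0, 0.3, 14.3] [ 387.6 -525.9  -68.7] [-0.001  -0.0002  0.0003]
[0.44, 0.185, 0.3, 17.5] [ 472.1 -695.2  -68.5] [-0.001  -0.0002 -0.0556]
```

```bash
python3 -m handwheel '[{"gripper":-1,"offset":[48,-38,-60],"rotation":[0,0,0]},{"gripper":-1,"offset":[96,-77,-69],"rotation":[0,0,0]},{"gripper":-1,"offset":[145,-115,-69],"rotation":[0,0,0]},{"gripper":-1,"offset":[194,-153,-69],"rotation":[0,0,0]},{"gripper":-1,"offset":[243,-191,-69],"rotation":[0,0,0]},{"gripper":-1,"offset":[294,-240,-69],"rotation":[0,0,0]},{"gripper":-1,"offset":[313,-298,-69],"rotation":[0,0,0]},{"gripper":-1,"offset":[332,-357,-69],"rotation":[0,0,0]}]'; python3 to.py .40 .0 .3 14.3 .45 .185 .3 17.5
```

```text
t: 1.25
tool_pos: [0.3861, -0.1967, 0.3002]
tool_rot: [-3.117, -0.392, -0.0]
contact_force: [0.2, 0.3, 1.4]
opening: 0.0855
grip_force: 0.0
t 1.25 pos [ 0.3861 -0.1967  0.3002] yaw 14.32 zax [ 0.  0. -1.] F [0.2 0.3 1.4] op 85.5
[0.4, 0.0, 0.3, 14.3] [  62.2 -187.2    0.3] [-0.0002 -0.0003  0.0004]
[0.45, 0.185, 0.3, 17.5] [ 1.564e+02 -3.541e+02  3.000e-01] [-0.0002 -0.0003 -0.0555]
```

```bash
python3 -m handwheel '[{"gripper":-1,"offset":[20,-58,0],"rotation":[0,0,0]},{"gripper":-1,"offset":[40,-116,0],"rotation":[0,0,0]},{"gripper":-1,"offset":[60,-174,0],"rotation":[0,0,0]},{"gripper":-1,"offset":[85,-230,0],"rotation":[0,0,-0.02]},{"gripper":-1,"offset":[110,-285,0],"rotation":[0,0,-0.055]},{"gripper":-1,"offset":[145,-335,0],"rotation":[0,0,-0.055]},{"gripper":-1,"offset":[156,-354,0],"rotation":[0,0,-0.055]},{"gripper":-1,"offset":[156,-354,0],"rotation":[0,0,-0.055]}]'
python3 - <<'E'
from h import *
d=ctrl.get_image("wrist"); cv2.imwrite('pics/w1.png',d["image"][:,:,::-1])
np.save('w1.npy',d,allow_pickle=True)
print(d["xyz"],d["attitude"])
E
```

```text
t: 2.25
tool_pos: [0.4492, 0.184, 0.2999]
tool_rot: [3.104, 0.481, -0.002]
contact_force: [-0.3, 1.1, 0.7]
opening: 0.0853
grip_force: 0.0
[0.51435876 0.20334617 0.44240885] [-0.23290232  0.16872327 -1.25499013]
```

View pics/w1.png

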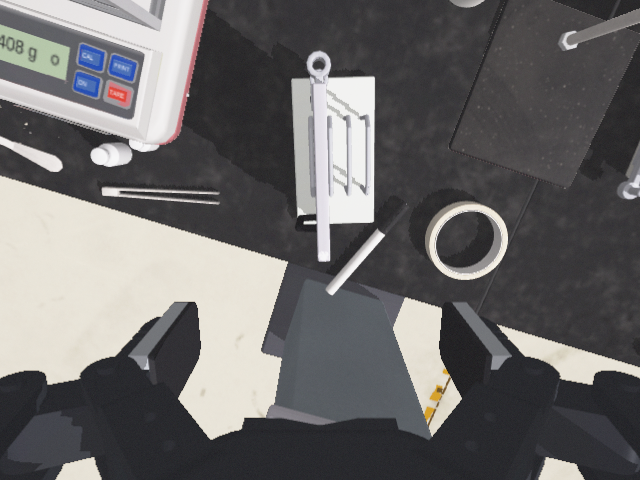

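Wrist view: upper knuckle ring at (318.5,65), rail free end at (323.5,260), rail start near (320,85); the handle is on the left (world +y).

```bash
python3 - <<'E'
from h import *
d=np.load('w1.npy',allow_pickle=True).item()
k=onz(d,318.5,65,.130); e=onz(d,323.8,260,.144); s=onz(d,320,90,.144)
v=e-k; a=np.arctan2(v[1],v[0]); print(k,e,s,np.hypot(*v[:2]),np.degrees(a))
a2=np.arctan2(*(e-s)[[1,0]]);print(np.degrees(a2))
u=v[:2]/np.hypot(*v[:2]); print('top',k[:2]+u*.078, e[:2]-u*.067)
E
python3 to.py .479 .196 .3 17.5
```

```text
[0.55656076 0.21715661 0.13      ] [0.42180062 0.17005115 0.144     ] [0.53959362 0.21065785 0.144     ] 0.14275580889916753 -160.73290349004063
-160.9794240218967
top [0.48292949 0.19141877] [0.48504799 0.19215929]
t 2.3 pos [0.4492 0.183  0.3   ] yaw 17.54 zax [-0.001 -0.001 -1.   ] F [-0.  -0.4 -0.7] op 85.7
[0.479, 0.196, 0.3, 17.5] [32.4 -3.4 -0. ] [0.0004 0.0009 0.0006]
```

```bash
python3 to.py .4835 .192 .3 19 .4835 .192 .113 19
```

```text
t 2.3 pos [0.4492 0.183  0.3   ] yaw 17.54 zax [-0.001 -0.001 -1.   ] F [-0.  -0.4 -0.7] op 85.7
[0.4835, 0.192, 0.3, 19.0] [35.4  1.7 -0. ] [ 0.0004  0.0009 -0.0255]
[0.4835, 0.192, 0.113, 19.0] [ 35.6   1.6 187. ] [ 0.0004  0.0009 -0.0255]
```

```bash
python3 -m handwheel '[{"gripper":-1,"offset":[35.5,1.6,40],"rotation":[0,0,-0.025]},{"gripper":-1,"offset":[35.5,1.6,80],"rotation":[0,0,-0.025]},{"gripper":-1,"offset":[35.5,1.6,115],"rotation":[0,0,-0.025]},{"gripper":-1,"offset":[35.5,1.6,145],"rotation":[0,0,-0.025]},{"gripper":-1,"offset":[35.5,1.6,170],"rotation":[0,0,-0.025]},{"gripper":-1,"offset":[35.5,1.6,187],"rotation":[0,0,-0.025]},{"gripper":-0.3,"offset":[35.5,1.6,187],"rotation":[0,0,-0.025]},{"gripper":0.2,"offset":[35.5,1.6,187],"rotation":[0,0,-0.025]}]' 20; python3 -m handwheel '[{"gripper":0.5,"offset":[0,0,0],"rotation":[0,0,0]},{"gripper":0.65,"offset":[0,0,0],"rotation":[0,0,0]},{"gripper":0.8,"offset":[0,0,0],"rotation":[0,0,0]},{"gripper":1,"offset":[0,0,0],"rotation":[0,0,0]},{"gripper":1,"offset":[0,0,0],"rotation":[0,0,0]},{"gripper":1,"offset":[0,0,0],"rotation":[0,0,0]},{"gripper":1,"offset":[0,0,0],"rotation":[0,0,0]},{"gripper":1,"offset":[0,0,0],"rotation":[0,0,0]}]' 20; python3 to.py
```

```text
t: 3.3
tool_pos: [0.4846, 0.1918, 0.1146]
tool_rot: [-3.099, -0.515, -0.003]
contact_force: [0.4, -0.3, 0.5]
opening: 0.0512
grip_force: 0.0
t: 4.3
tool_pos: [0.4842, 0.1922, 0.1141]
tool_rot: [-3.099, -0.516, -0.002]
contact_force: [-1.1, 0.5, 6.3]
opening: 0.0095
grip_force: 21.2
t 4.3 pos [0.4842 0.1922 0.1141] yaw 18.9 zax [ 0.001  0.001 -1.   ] F [-1.1  0.5  6.3] op 9.5
```

```bash
python3 -m handwheel '[{"gripper":1,"offset":[0,0,0],"rotation":[0,0,0]},{"gripper":1,"offset":[0,0,0],"rotation":[0,0,0]},{"gripper":1,"offset":[0,0,-8],"rotation":[0,0,0]},{"gripper":1,"offset":[0,0,-20],"rotation":[0,0,0]},{"gripper":1,"offset":[0,0,-38],"rotation":[0,0,0]},{"gripper":1,"offset":[0,0,-58],"rotation":[0,0,0]},{"gripper":1,"offset":[0,0,-75],"rotation":[0,0,0]},{"gripper":1,"offset":[0,0,-85],"rotation":[0,0,0]}]' 60
python3 - <<'E'
from h import *
d=ctrl.get_image("wrist"); np.save('w2.npy',d,allow_pickle=True); cv2.imwrite('pics/w2.png',d["image"][:,:,::-1])
E
python3 to.py .385 .15 .205 18 .385 -.0 .205 10  .385 -.13 .205 4.4
```

```text
t: 5.3
tool_pos: [0.4845, 0.1921, 0.2005]
tool_rot: [-3.099, -0.516, -0.004]
contact_force: [0.8, 0.4, -3.6]
opening: 0.0092
grip_force: 58.4
t 5.35 pos [0.4849 0.1922 0.2014] yaw 18.89 zax [ 0.004  0.001 -1.   ] F [ 0.4 -0.2 -1.9] op 9.1
[0.385, 0.15, 0.205, 18.0] [-108.1    7.5   -4. ] [ 0.0005 -0.0039  0.0156]
[0.385, -0.0, 0.205, 10.0] [-156.7  149.5   -4.1] [ 0.0002 -0.0039  0.1552]
[0.385, -0.13, 0.205, 4.4] [-198.8  272.5   -4.2] [ 0.     -0.0039  0.253 ]
```

View pics/w2.png

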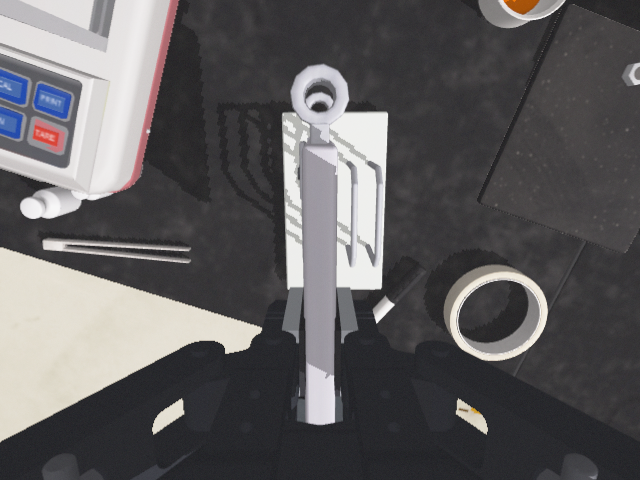

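The door is gripped squarely; the upper knuckle ring is centred at about (320,94.5), with the lower knuckle visible through it at (321,103).

```bash
python3 - <<'E'
from h import *
d=np.load('w2.npy',allow_pickle=True).item(); o=ctrl.get_obs(); R0=R.from_rotvec(o["tool_rot"]); p=o["tool_pos"]
for (u,v,h) in [(320,94.5,.016),(321,103,-.074),(320,420,.030)]:
    w=onz(d,u,v,p[2]+h); print((R0.inv().apply(w-p)*1000).round(1), proj(d,w+[.009,0,0])-proj(d,w))
E
python3 -m handwheel '[{"gripper":1,"offset":[-20,1,-4],"rotation":[0,0,0]},{"gripper":1,"offset":[-55,3,-4],"rotation":[0,0,0]},{"gripper":1,"offset":[-90,6,-4],"rotation":[0,0,0.01]},{"gripper":1,"offset":[-115,25,-4],"rotation":[0,0,0.02]},{"gripper":1,"offset":[-130,60,-4],"rotation":[0,0,0.05]},{"gripper":1,"offset":[-144,105,-4],"rotation":[0,0,0.1]},{"gripper":1,"offset":[-157,150,-4],"rotation":[0,0,0.155]},{"gripper":1,"offset":[-170,190,-4],"rotation":[0,0,0.19]}]'
python3 to.py .385 -.13 .205 4.4
```

```text
[ 77.3   1.5 -15.7] [[ 10.08777608 -31.16313233]]
[80.3  2.2 74.3] [[  5.81633277 -17.84246461]]
[-24.4   1.5 -30.1] [[  9.06607145 -22.41708755]]
t: 6.35
tool_pos: [0.3841, -0.0443, 0.2021]
tool_rot: [3.134, 0.217, 0.0]
contact_force: [0.8, 1.1, -3.5]
opening: 0.0089
grip_force: 58.8
t 6.35 pos [ 0.3841 -0.0443  0.2021] yaw 7.92 zax [ 0. -0. -1.] F [ 0.8  1.1 -3.5] op 8.9
[0.385, -0.13, 0.205, 4.4] [-10.9  85.   -2.9] [ 0.0001 -0.0002  0.0614]
```

```bash
python3 to.py .385 -.135 .165 4.4 .4442 -.1308 .155 4.4
```

```text
t 6.35 pos [ 0.3841 -0.0443  0.2021] yaw 7.92 zax [ 0. -0. -1.] F [ 0.8  1.1 -3.5] op 8.9
[0.385, -0.135, 0.165, 4.4] [-11.6  89.9  37.1] [ 0.0001 -0.0002  0.0614]
[0.4442, -0.1308, 0.155, 4.4] [47.6 93.9 47.1] [ 0.0001 -0.0002  0.0614]
```

```bash
python3 -m handwheel '[{"gripper":1,"offset":[-5,40,5],"rotation":[0,0,0.03]},{"gripper":1,"offset":[-12,75,20],"rotation":[0,0,0.061]},{"gripper":1,"offset":[-12,90,37],"rotation":[0,0,0.061]},{"gripper":1,"offset":[0,91,42],"rotation":[0,0,0.061]},{"gripper":1,"offset":[20,92,45],"rotation":[0,0,0.061]},{"gripper":1,"offset":[38,94,47],"rotation":[0,0,0.061]},{"gripper":1,"offset":[47,94,47],"rotation":[0,0,0.061]},{"gripper":1,"offset":[47,94,47],"rotation":[0,0,0.061]}]'
python3 - <<'E'
from h import *
ds={n:ctrl.get_image(n) for n in("wrist","side","top")}
np.save('v3.npy',ds,allow_pickle=True)
w,s,t=[ds[n]["image"][:,:,::-1] for n in("wrist","side","top")]
a=np.vstack([crop(w,220,0,200,150,3)]); b=np.hstack([crop(s,285,215,60,30,5),crop(t,280,210,60,30,5)])
cv2.imwrite('pics/c3.png',np.vstack([a,b])); print(a.shape,b.shape)
E
python3 to.py
```

```text
t: 7.35
tool_pos: [0.4441, -0.1292, 0.1552]
tool_rot: [-3.139, -0.125, 0.001]
contact_force: [0.2, 0.2, -4.0]
opening: 0.0089
grip_force: 59.0
(450, 600, 3) (150, 600, 3)
t 7.5 pos [ 0.4436 -0.1294  0.1553] yaw 4.51 zax [-0. -0. -1.] F [-0.2  0.7 -3.3] op 9.1
```

View pics/c3.png

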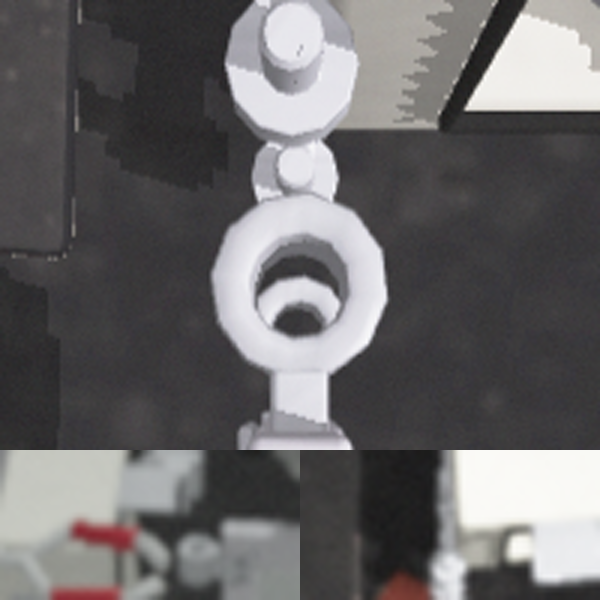

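Crop: upper pin tip at (317.7,11), lower pin tip at (318.3,55), knuckle ring centre at (320,95), with pins straight ahead of the knuckle.

Run:
```python
from h import *
d=np.load('v3.npy',allow_pickle=True).item()["wrist"]; o=ctrl.get_obs(); R0=R.from_rotvec(o["tool_rot"]); p=o["tool_pos"]
for n,u,v,z in [('kn',320,95,p[2]+.016),('up',317.7,11,.134),('lo',318.3,55,.044),('ush',317.3,24,.120)]:
    w=onz(d,u,v,z); print(n,w.round(4),(R0.inv().apply(w-p)*1000).round(1))
```

```text
kn [ 0.5219 -0.1244  0.1713] [ 78.4   1.2 -16. ]
up [ 0.5536 -0.1211  0.134 ] [110.2   0.4  21.2]
lo [ 0.5535 -0.1211  0.044 ] [110.2   0.4 111.2]
ush [ 0.5524 -0.1209  0.12  ] [109.2   0.2  35.2]
```

```bash
python3 -m handwheel '[{"gripper":1,"offset":[5,0,0],"rotation":[0,0,0]},{"gripper":1,"offset":[10,-0.4,0],"rotation":[0,0,0]},{"gripper":1,"offset":[16,-0.8,0],"rotation":[0,0,0]},{"gripper":1,"offset":[22,-0.8,0],"rotation":[0,0,0]},{"gripper":1,"offset":[27,-0.8,2],"rotation":[0,0,0]},{"gripper":1,"offset":[31,-0.8,4],"rotation":[0,0,0]},{"gripper":1,"offset":[32,-0.8,6],"rotation":[0,0,0]},{"gripper":1,"offset":[32,-0.8,8],"rotation":[0,0,0]}]'
python3 - <<'E'
from h import *
d=ctrl.get_image("wrist"); np.save('v4.npy',d,allow_pickle=True)
cv2.imwrite('pics/c4.png',crop(d["image"][:,:,::-1],270,50,100,75,8))
E
python3 to.py
```

```text
t: 8.5
tool_pos: [0.4759, -0.1261, 0.147]
tool_rot: [-3.139, -0.124, 0.001]
contact_force: [-0.1, -0.5, -3.5]
opening: 0.0089
grip_force: 59.0
t 8.55 pos [ 0.4756 -0.126   0.1467] yaw 4.51 zax [-0.001  0.    -1.   ] F [-0.3 -0.8 -3.8] op 8.7
```

View pics/c4.png

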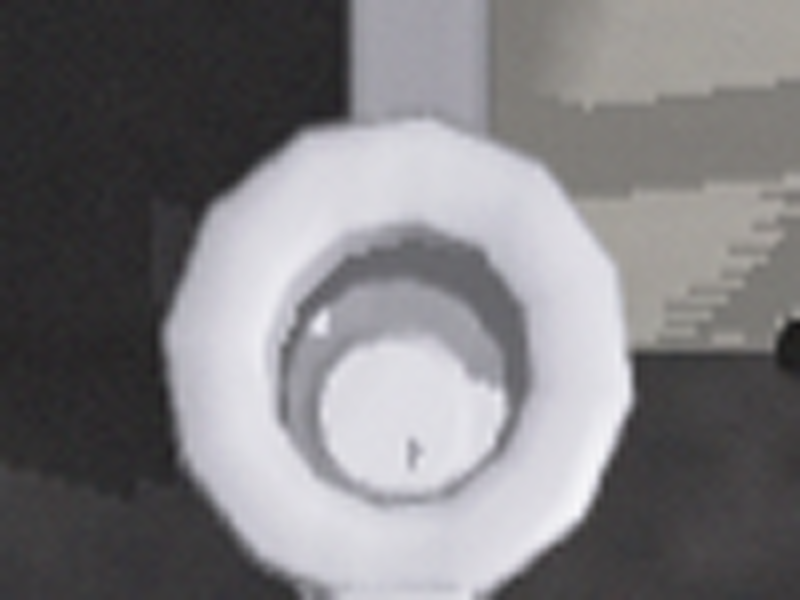

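Through the knuckle hole the upper pin tip is visible at about (321.4,102.7); hole centre (319.9,95).

Run:
```python
from h import *
d=np.load('v4.npy',allow_pickle=True).item(); o=ctrl.get_obs(); R0=R.from_rotvec(o["tool_rot"]); p=o["tool_pos"]
for n,u,v,z in [('kn',319.9,95,p[2]+.016),('up',321.2,102.7,.134),('up-2mm',321.2,102.7,.132)]:
    w=onz(d,u,v,z); print(n,w.round(4),(R0.inv().apply(w-p)*1000).round(1))
w=R0.apply([.0781,.0012,.013])+p; ww=[w+R0.apply([.004*np.cos(a),.004*np.sin(a),0]) for a in np.arange(0,6.28,1.57)]; print(proj(d,ww).round(1))
```

```text
kn [ 0.5537 -0.1212  0.1627] [ 78.2   1.4 -16.1]
up [ 0.5533 -0.1217  0.134 ] [77.8  1.9 12.7]
up-2mm [ 0.5535 -0.1217  0.132 ] [77.9  1.9 14.7]
[[319.3  90.4]
 [330.2 101.9]
 [319.3 113.4]
 [308.4 102. ]]
```

```bash
python3 -m handwheel '[{"gripper":1,"offset":[-0.1,0.2,1.5],"rotation":[0,0,0]},{"gripper":1,"offset":[-0.3,0.5,3],"rotation":[0,0,0]},{"gripper":1,"offset":[-0.3,0.5,4.5],"rotation":[0,0,0]},{"gripper":1,"offset":[-0.3,0.5,6],"rotation":[0,0,0]},{"gripper":1,"offset":[-0.3,0.5,7],"rotation":[0,0,0]},{"gripper":1,"offset":[-0.3,0.5,8],"rotation":[0,0,0]},{"gripper":1,"offset":[-0.3,0.5,8.5],"rotation":[0,0,0]},{"gripper":1,"offset":[-0.3,0.5,9],"rotation":[0,0,0]}]'
python3 -m handwheel '[{"gripper":1,"offset":[0,0,0.5],"rotation":[0,0,0]},{"gripper":1,"offset":[0,0,0.5],"rotation":[0,0,0]},{"gripper":1,"offset":[0,0,1],"rotation":[0,0,0]},{"gripper":1,"offset":[0,0,1],"rotation":[0,0,0]},{"gripper":1,"offset":[0,0,1.5],"rotation":[0,0,0]},{"gripper":1,"offset":[0,0,1.5],"rotation":[0,0,0]},{"gripper":1,"offset":[0,0,2],"rotation":[0,0,0]},{"gripper":1,"offset":[0,0,2],"rotation":[0,0,0]}]'
```

```text
t: 9.55
tool_pos: [0.4757, -0.1266, 0.1383]
tool_rot: [3.139, 0.124, 0.0]
contact_force: [-0.6, 0.1, -3.6]
opening: 0.009
grip_force: 59.0
t: 10.55
tool_pos: [0.4757, -0.1266, 0.1363]
tool_rot: [-3.139, -0.124, 0.0]
contact_force: [-0.6, 0.4, -3.2]
opening: 0.0089
grip_force: 59.0
```

```bash
python3 -m handwheel '[{"gripper":1,"offset":[0,0,0.3],"rotation":[0,0,0]},{"gripper":1,"offset":[0,0,0.6],"rotation":[0,0,0]},{"gripper":1,"offset":[0,0,0.9],"rotation":[0,0,0]},{"gripper":1,"offset":[0,0,1.2],"rotation":[0,0,0]},{"gripper":1,"offset":[0,0,1.5],"rotation":[0,0,0]},{"gripper":1,"offset":[0,0,1.5],"rotation":[0,0,0]},{"gripper":1,"offset":[0,0,1.5],"rotation":[0,0,0]},{"gripper":1,"offset":[0,0,1.5],"rotation":[0,0,0]}]'; python3 to.py
```

```text
t: 11.55
tool_pos: [0.4757, -0.1266, 0.1348]
tool_rot: [-3.139, -0.124, -0.0]
contact_force: [0.6, -0.2, -3.1]
opening: 0.0091
grip_force: 59.0
t 11.55 pos [ 0.4757 -0.1266  0.1348] yaw 4.51 zax [ 0.  0. -1.] F [ 0.6 -0.2 -3.1] op 9.1
```

```bash
python3 -m handwheel '[{"gripper":1,"offset":[0,0,0.3],"rotation":[0,0,0]},{"gripper":1,"offset":[0,0,0.6],"rotation":[0,0,0]},{"gripper":1,"offset":[0,0,0.9],"rotation":[0,0,0]},{"gripper":1,"offset":[0,0,1.2],"rotation":[0,0,0]},{"gripper":1,"offset":[0,0,1.5],"rotation":[0,0,0]},{"gripper":1,"offset":[0,0,1.5],"rotation":[0,0,0]},{"gripper":1,"offset":[0,0,1.5],"rotation":[0,0,0]},{"gripper":1,"offset":[0,0,1.5],"rotation":[0,0,0]}]'
python3 - <<'E'
from h import *
d=ctrl.get_image("wrist"); np.save('v5.npy',d,allow_pickle=True)
cv2.imwrite('pics/c5.png',crop(d["image"][:,:,::-1],270,50,100,75,8))
E
python3 to.py
```

```text
t: 12.55
tool_pos: [0.4757, -0.1266, 0.1333]
tool_rot: [3.139, 0.124, 0.0]
contact_force: [-0.7, 1.2, -3.5]
opening: 0.0092
grip_force: 59.0
t 12.6 pos [ 0.4757 -0.1266  0.1333] yaw 4.51 zax [ 0. -0. -1.] F [ 0.5 -0.7 -2.8] op 8.7
```

```bash
python3 -m handwheel '[{"gripper":1,"offset":[0,0,0.3],"rotation":[0,0,0]},{"gripper":1,"offset":[0,0,0.6],"rotation":[0,0,0]},{"gripper":1,"offset":[0,0,0.9],"rotation":[0,0,0]},{"gripper":1,"offset":[0,0,1.2],"rotation":[0,0,0]},{"gripper":1,"offset":[0,0,1.5],"rotation":[0,0,0]},{"gripper":1,"offset":[0,0,1.8],"rotation":[0,0,0]},{"gripper":1,"offset":[0,0,2],"rotation":[0,0,0]},{"gripper":1,"offset":[0,0,2],"rotation":[0,0,0]}]'; python3 to.py
```

```text
t: 13.6
tool_pos: [0.4757, -0.1266, 0.1313]
tool_rot: [-3.139, -0.124, -0.0]
contact_force: [0.5, 0.4, -3.6]
opening: 0.0086
grip_force: 59.0
t 13.6 pos [ 0.4757 -0.1266  0.1313] yaw 4.52 zax [ 0.  0. -1.] F [ 0.5  0.4 -3.6] op 8.6
```

```bash
python3 -m handwheel '[{"gripper":1,"offset":[0,0,0.3],"rotation":[0,0,0]},{"gripper":1,"offset":[0,0,0.6],"rotation":[0,0,0]},{"gripper":1,"offset":[0,0,0.9],"rotation":[0,0,0]},{"gripper":1,"offset":[0,0,1.2],"rotation":[0,0,0]},{"gripper":1,"offset":[0,0,1.5],"rotation":[0,0,0]},{"gripper":1,"offset":[0,0,1.8],"rotation":[0,0,0]},{"gripper":1,"offset":[0,0,2],"rotation":[0,0,0]},{"gripper":1,"offset":[0,0,2],"rotation":[0,0,0]}]'; python3 to.py
```

```text
t: 14.6
tool_pos: [0.4757, -0.1266, 0.1293]
tool_rot: [-3.139, -0.124, 0.0]
contact_force: [-0.0, -0.2, -3.7]
opening: 0.0091
grip_force: 59.0
t 14.6 pos [ 0.4757 -0.1266  0.1293] yaw 4.51 zax [-0.  0. -1.] F [-0.  -0.2 -3.7] op 9.1
```

```bash
python3 -m handwheel '[{"gripper":1,"offset":[0,0,0.5],"rotation":[0,0,0]},{"gripper":1,"offset":[0,0,1],"rotation":[0,0,0]},{"gripper":1,"offset":[0,0,1.5],"rotation":[0,0,0]},{"gripper":1,"offset":[0,0,2],"rotation":[0,0,0]},{"gripper":1,"offset":[0,0,2.5],"rotation":[0,0,0]},{"gripper":1,"offset":[0,0,3],"rotation":[0,0,0]},{"gripper":1,"offset":[0,0,3.5],"rotation":[0,0,0]},{"gripper":1,"offset":[0,0,4],"rotation":[0,0,0]}]'
python3 - <<'E'
from h import *
d=ctrl.get_image("wrist"); np.save('v5.npy',d,allow_pickle=True)
s=ctrl.get_image("side")
cv2.imwrite('pics/c5.png',np.vstack([crop(d["image"][:,:,::-1],270,50,100,50,6),crop(s["image"][:,:,::-1],280,220,100,40,6)]))
E
python3 to.py
```

```text
t: 15.6
tool_pos: [0.4757, -0.1266, 0.1253]
tool_rot: [-3.139, -0.124, 0.0]
contact_force: [0.7, -0.4, -2.9]
opening: 0.0095
grip_force: 59.0
t 15.7 pos [ 0.4756 -0.1266  0.1252] yaw 4.51 zax [-0.  0. -1.] F [-0.5 -0.2 -3.3] op 9.2
```

View pics/c5.png

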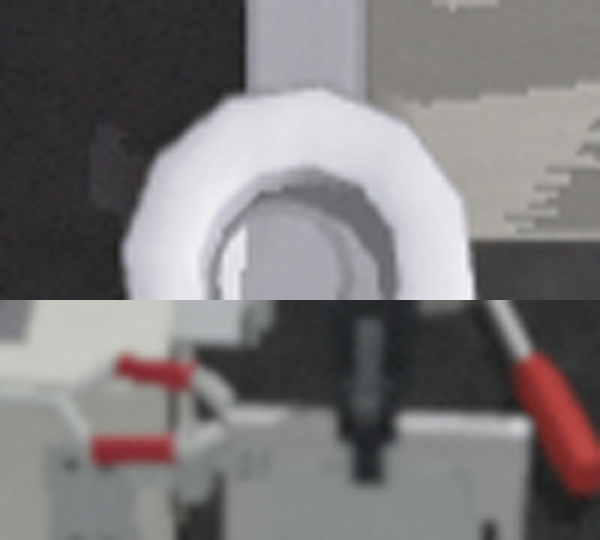

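The pin is inside the hole, visible in the ring. The knuckle is going on freely. I'll continue down to the shoulder.

```bash
python3 -m handwheel '[{"gripper":1,"offset":[0,0,0.3],"rotation":[0,0,0]},{"gripper":1,"offset":[0,0,0.6],"rotation":[0,0,0]},{"gripper":1,"offset":[0,0,0.9],"rotation":[0,0,0]},{"gripper":1,"offset":[0,0,1.2],"rotation":[0,0,0]},{"gripper":1,"offset":[0,0,1.5],"rotation":[0,0,0]},{"gripper":1,"offset":[0,0,1.8],"rotation":[0,0,0]},{"gripper":1,"offset":[0,0,2],"rotation":[0,0,0]},{"gripper":1,"offset":[0,0,2],"rotation":[0,0,0]}]'; python3 to.py
```

```text
t: 16.7
tool_pos: [0.4757, -0.1266, 0.1233]
tool_rot: [3.139, 0.124, -0.0]
contact_force: [0.4, -0.4, -3.7]
opening: 0.0091
grip_force: 59.0
t 16.7 pos [ 0.4757 -0.1266  0.1233] yaw 4.51 zax [ 0. -0. -1.] F [ 0.4 -0.4 -3.7] op 9.1
```

```bash
python3 -m handwheel '[{"gripper":1,"offset":[0,0,0.2],"rotation":[0,0,0]},{"gripper":1,"offset":[0,0,0.4],"rotation":[0,0,0]},{"gripper":1,"offset":[0,0,0.6],"rotation":[0,0,0]},{"gripper":1,"offset":[0,0,0.8],"rotation":[0,0,0]},{"gripper":1,"offset":[0,0,1],"rotation":[0,0,0]},{"gripper":1,"offset":[0,0,1],"rotation":[0,0,0]},{"gripper":1,"offset":[0,0,1],"rotation":[0,0,0]},{"gripper":1,"offset":[0,0,1],"rotation":[0,0,0]}]'; python3 to.py
```

```text
t: 17.7
tool_pos: [0.4757, -0.1266, 0.1223]
tool_rot: [3.139, 0.124, 0.0]
contact_force: [0.0, -0.2, -3.7]
opening: 0.0094
grip_force: 59.0
t 17.7 pos [ 0.4757 -0.1266  0.1223] yaw 4.51 zax [ 0. -0. -1.] F [ 0.  -0.2 -3.7] op 9.4
```

```bash
python3 -m handwheel '[{"gripper":1,"offset":[0,0,0.1],"rotation":[0,0,0]},{"gripper":1,"offset":[0,0,0.2],"rotation":[0,0,0]},{"gripper":1,"offset":[0,0,0.3],"rotation":[0,0,0]},{"gripper":1,"offset":[0,0,0.4],"rotation":[0,0,0]},{"gripper":1,"offset":[0,0,0.5],"rotation":[0,0,0]},{"gripper":1,"offset":[0,0,0.6],"rotation":[0,0,0]},{"gripper":1,"offset":[0,0,0.7],"rotation":[0,0,0]},{"gripper":1,"offset":[0,0,0.7],"rotation":[0,0,0]}]'; python3 to.py
```

```text
t: 18.7
tool_pos: [0.4758, -0.1267, 0.122]
tool_rot: [3.139, 0.124, 0.001]
contact_force: [-2.4, 1.5, 1.4]
opening: 0.0091
grip_force: 59.6
t 18.7 pos [ 0.4758 -0.1267  0.122 ] yaw 4.51 zax [ 0. -0. -1.] F [-2.4  1.5  1.4] op 9.1
```

```bash
python3 -m handwheel '[{"gripper":1,"offset":[0,0,0.1],"rotation":[0,0,0]},{"gripper":1,"offset":[0,0,0.2],"rotation":[0,0,0]},{"gripper":1,"offset":[0,0,0.3],"rotation":[0,0,0]},{"gripper":1,"offset":[0,0,0.4],"rotation":[0,0,0]},{"gripper":1,"offset":[0,0,0.5],"rotation":[0,0,0]},{"gripper":1,"offset":[0,0,0.6],"rotation":[0,0,0]},{"gripper":1,"offset":[0,0,0.7],"rotation":[0,0,0]},{"gripper":1,"offset":[0,0,0.7],"rotation":[0,0,0]}]'; python3 to.py
```

```text
t: 19.7
tool_pos: [0.476, -0.1268, 0.1217]
tool_rot: [3.139, 0.124, 0.001]
contact_force: [-5.1, 0.6, 6.6]
opening: 0.009
grip_force: 60.5
t 19.7 pos [ 0.476  -0.1268  0.1217] yaw 4.52 zax [ 0.001 -0.    -1.   ] F [-5.1  0.6  6.6] op 9.0
```

Contact exactly at the expected seating height. I'll ease back, release gently, and rise.

```bash
python3 -m handwheel '[{"gripper":1,"offset":[0,0,-0.4],"rotation":[0,0,0]},{"gripper":1,"offset":[0,0,-0.8],"rotation":[0,0,0]},{"gripper":1,"offset":[0,0,-0.8],"rotation":[0,0,0]},{"gripper":0.7,"offset":[0,0,-0.8],"rotation":[0,0,0]},{"gripper":0.4,"offset":[0,0,-0.8],"rotation":[0,0,0]},{"gripper":0.2,"offset":[0,0,-0.8],"rotation":[0,0,0]},{"gripper":0.2,"offset":[0,0,-0.8],"rotation":[0,0,0]},{"gripper":0.2,"offset":[0,0,-0.8],"rotation":[0,0,0]}]' 20; python3 to.py
```

```text
t: 20.7
tool_pos: [0.4757, -0.1266, 0.1217]
tool_rot: [-3.139, -0.124, 0.0]
contact_force: [0.1, 0.3, -0.7]
opening: 0.0341
grip_force: 0.0
t 20.7 pos [ 0.4757 -0.1266  0.1217] yaw 4.52 zax [-0.  0. -1.] F [ 0.1  0.3 -0.7] op 34.1
```

```bash
python3 -m handwheel '[{"gripper":0.2,"offset":[0,0,-5],"rotation":[0,0,0]},{"gripper":0.2,"offset":[0,0,-15],"rotation":[0,0,0]},{"gripper":0.2,"offset":[0,0,-35],"rotation":[0,0,0]},{"gripper":0.2,"offset":[0,0,-65],"rotation":[0,0,0]},{"gripper":0.2,"offset":[0,0,-95],"rotation":[0,0,0]},{"gripper":0.2,"offset":[0,0,-110],"rotation":[0,0,0]},{"gripper":0.2,"offset":[-10,0,-110],"rotation":[0,0,0]},{"gripper":0.2,"offset":[-10,0,-110],"rotation":[0,0,0]}]'
python3 - <<'E'
from h import *
d=ctrl.get_image("wrist"); np.save('v6.npy',d,allow_pickle=True)
s=ctrl.get_image("side")
cv2.imwrite('pics/c6.png',np.vstack([d["image"][:,:,::-1][:400],crop(s["image"][:,:,::-1],270,220,128,40,5)]))
E
python3 to.py
```

```text
t: 21.7
tool_pos: [0.4645, -0.1272, 0.2303]
tool_rot: [-3.138, -0.123, 0.003]
contact_force: [0.7, 0.5, 0.8]
opening: 0.0343
grip_force: 0.0
t 21.8 pos [ 0.4648 -0.1271  0.2301] yaw 4.5 zax [-0.002  0.001 -1.   ] F [0.  0.1 0.6] op 33.9
```

View pics/c6.png

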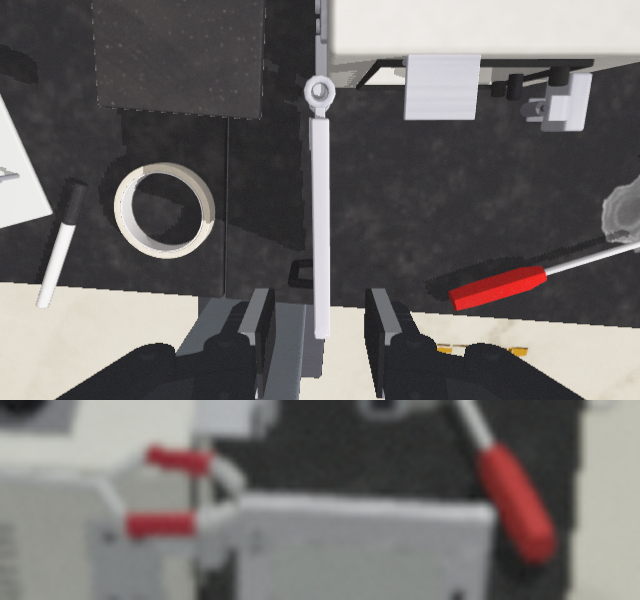

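The door hangs on both pins with the knuckle ring at (320,92) over its shoulder. The driver's handle (450–545, 300–268) and the beaker (625,215) are on the right, so I'll check the swing clearance.

```bash
cat > arc.py <<'E'
from h import *
import sys
H=np.array([.5535,-.1205])
# args: door-x gap(mm face->finger centre) z thetas...  prints tool offsets from current pose
o=ctrl.get_obs(); R0=R.from_rotvec(o["tool_rot"]); p=o["tool_pos"]
dx,g,z=[float(a)/1000 for a in sys.argv[1:4]]
for th in sys.argv[4:]:
    a=np.radians(float(th)); u=np.array([np.cos(a),np.sin(a)]); out=np.array([u[1],-u[0]])
    P=H+dx*u+(g+.005)*out; w=a-np.pi
    G=R.from_matrix(np.c_[[np.cos(w),np.sin(w),0],[np.sin(w),-np.cos(w),0],[0,0,-1]])
    print(th,P.round(4),(R0.inv().apply([P[0]-p[0],P[1]-p[1],z-p[2]])*1000).round(1),(R0.inv()*G).as_rotvec().round(3))
E
python3 - <<'E'
from h import *
d=np.load('v6.npy',allow_pickle=True).item()
for u,v in [(450,293),(455,310),(545,268),(605,215),(640,245)]: print(onz(d,u,v,.012), np.hypot(*(onz(d,u,v,.012)[:2]-[.5535,-.1205])))
k=onz(d,319.5,92,.138);e=onz(d,321,337,.150);print(k,e,np.degrees(np.arctan2(*(e-k)[[1,0]]))%360)
print(ctrl.get_obs()['q'].round(2))
E
python3 arc.py 120 35 230 184.5; python3 arc.py 120 35 118 184.5; python3 to.py
```

```text
[ 0.39058674 -0.2604028   0.012     ] 0.21474059690400352
[ 0.37328554 -0.26821025  0.012     ] 0.23301409779118964
[ 0.42287955 -0.34603314  0.012     ] 0.2606278919519371
[ 0.47766993 -0.38918789  0.012     ] 0.27918342117918615
[ 0.45219955 -0.42945687  0.012     ] 0.3251401625145721
[ 0.55218995 -0.12147304  0.138     ] [ 0.40991779 -0.13359648  0.15      ] 184.8705797876691
[-0.42 -0.3   1.94  0.    1.51  1.07]
184.5 [ 0.4307 -0.09  ] [-31.1 -39.7   0.2] [-0.001  0.002 -0.   ]
184.5 [ 0.4307 -0.09  ] [-30.8 -39.5 112.2] [-0.001  0.002 -0.   ]
t 21.8 pos [ 0.4648 -0.1271  0.2301] yaw 4.5 zax [-0.002  0.001 -1.   ] F [0.  0.1 0.6] op 33.9
```

```bash
python3 -m handwheel '[{"gripper":1,"offset":[-20,-20,0],"rotation":[0,0,0]},{"gripper":1,"offset":[-31,-40,0],"rotation":[0,0,0]},{"gripper":1,"offset":[-31,-40,10],"rotation":[0,0,0]},{"gripper":1,"offset":[-31,-40,40],"rotation":[0,0,0]},{"gripper":1,"offset":[-31,-40,70],"rotation":[0,0,0]},{"gripper":1,"offset":[-31,-40,95],"rotation":[0,0,0]},{"gripper":1,"offset":[-31,-40,112],"rotation":[0,0,0]},{"gripper":1,"offset":[-31,-40,112],"rotation":[0,0,0]}]'; python3 arc.py 120 18 118 184.5 188 193 199 206 213 220 227
```

```text
t: 22.8
tool_pos: [0.4306, -0.0898, 0.1177]
tool_rot: [-3.138, -0.123, 0.006]
contact_force: [-0.2, 0.9, 0.0]
opening: 0.0001
grip_force: 0.0
184.5 [ 0.4321 -0.107 ] [ 0.1 17.3 -0.3] [-0.002  0.004  0.   ]
188 [ 0.4315 -0.1144] [-1.1 24.6 -0.3] [-0.002  0.004 -0.061]
193 [ 0.4314 -0.1251] [-2.  35.3 -0.4] [-0.002  0.003 -0.148]
199 [ 0.4325 -0.1378] [-1.8 48.  -0.4] [-0.002  0.003 -0.253]
206 [ 0.4356 -0.1524] [ 0.  62.8 -0.4] [-0.002  0.003 -0.375]
213 [ 0.4403 -0.1666] [ 3.7 77.3 -0.4] [-0.002  0.003 -0.497]
220 [ 0.4468 -0.18  ] [ 9.1 91.2 -0.5] [-0.003  0.003 -0.62 ]
227 [ 0.4548 -0.1926] [ 16.1 104.4  -0.5] [-0.003  0.003 -0.742]
```

```bash
python3 -m handwheel '[{"gripper":1,"offset":[0,9,0],"rotation":[0,0,0]},{"gripper":1,"offset":[0,17,0],"rotation":[0,0,0]},{"gripper":1,"offset":[-1,24.5,0],"rotation":[0,0,-0.061]},{"gripper":1,"offset":[-2,35.5,0],"rotation":[0,0,-0.148]},{"gripper":1,"offset":[-2,48,0],"rotation":[0,0,-0.253]},{"gripper":1,"offset":[0,60,0],"rotation":[0,0,-0.35]},{"gripper":1,"offset":[2,70,0],"rotation":[0,0,-0.435]},{"gripper":1,"offset":[3.7,77.3,0],"rotation":[0,0,-0.497]}]'; python3 to.py; python3 arc.py 120 18 118 213 218 223 228 233 238 243 248 251
```

```text
t: 23.8
tool_pos: [0.4421, -0.1681, 0.1208]
tool_rot: [3.01, 0.894, 0.002]
contact_force: [-0.5, 0.4, -0.5]
opening: -0.0
grip_force: 0.1
t 23.8 pos [ 0.4421 -0.1681  0.1208] yaw 33.07 zax [ 0.002 -0.001 -1.   ] F [-0.5  0.4 -0.5] op -0.0
213 [ 0.4403 -0.1666] [-0.7 -2.2  2.8] [ 0.002 -0.001  0.001]
218 [ 0.4448 -0.1763] [-2.2  8.3  2.8] [ 0.002 -0.001 -0.086]
223 [ 0.4501 -0.1855] [-2.9 19.   2.9] [ 0.002 -0.001 -0.173]
228 [ 0.4561 -0.1943] [-2.6 29.6  2.9] [ 0.002 -0.001 -0.261]
233 [ 0.4629 -0.2025] [-1.3 40.2  2.9] [ 0.002 -0.001 -0.348]
238 [ 0.4704 -0.2101] [ 0.8 50.7  2.9] [ 0.002 -0.    -0.435]
243 [ 0.4785 -0.217 ] [ 3.8 60.9  2.9] [ 0.002 -0.    -0.522]
248 [ 0.4872 -0.2231] [ 7.8 70.8  3. ] [ 0.002 -0.    -0.61 ]
251 [ 0.4927 -0.2265] [10.5 76.6  3. ] [ 0.002 -0.    -0.662]
```

```bash
python3 -m handwheel '[{"gripper":1,"offset":[-2,8,2.5],"rotation":[0,0,-0.086]},{"gripper":1,"offset":[-3,19,3],"rotation":[0,0,-0.173]},{"gripper":1,"offset":[-2.6,29.6,3],"rotation":[0,0,-0.261]},{"gripper":1,"offset":[-1.3,40,3],"rotation":[0,0,-0.348]},{"gripper":1,"offset":[0.8,50.5,3],"rotation":[0,0,-0.435]},{"gripper":1,"offset":[3.8,61,3],"rotation":[0,0,-0.522]},{"gripper":1,"offset":[7.8,71,3],"rotation":[0,0,-0.61]},{"gripper":1,"offset":[10.5,76.6,3],"rotation":[0,0,-0.662]}]'; python3 to.py; python3 arc.py 120 18 118 251 254 257 260 263 265 267 269
```

```text
t: 24.8
tool_pos: [0.4927, -0.2266, 0.1178]
tool_rot: [2.556, 1.823, 0.001]
contact_force: [-0.4, -0.3, 0.1]
opening: -0.0001
grip_force: 0.0
t 24.8 pos [ 0.4927 -0.2266  0.1178] yaw 71.0 zax [ 0.002 -0.001 -1.   ] F [-0.4 -0.3  0.1] op -0.1
251 [ 0.4927 -0.2265] [ 0.1 -0.1 -0.2] [ 0.002  0.001 -0.   ]
254 [ 0.4983 -0.2295] [-0.9  6.2 -0.2] [ 0.002  0.001 -0.052]
257 [ 0.5041 -0.2323] [-1.6 12.6 -0.2] [ 0.002  0.001 -0.105]
260 [ 0.51   -0.2347] [-2.  18.9 -0.2] [ 0.002  0.001 -0.157]
263 [ 0.516  -0.2368] [-2.  25.3 -0.2] [ 0.002  0.001 -0.209]
265 [ 0.5201 -0.238 ] [-1.9 29.6 -0.2] [ 0.002  0.001 -0.244]
267 [ 0.5243 -0.2391] [-1.6 33.9 -0.2] [ 0.002  0.001 -0.279]
269 [ 0.5284 -0.2401] [-1.1 38.1 -0.1] [ 0.002  0.001 -0.314]
```

```bash
python3 -m handwheel '[{"gripper":1,"offset":[-0.5,4,0],"rotation":[0,0,-0.03]},{"gripper":1,"offset":[-1,8,0],"rotation":[0,0,-0.065]},{"gripper":1,"offset":[-1.6,12.5,0],"rotation":[0,0,-0.105]},{"gripper":1,"offset":[-2,17,0],"rotation":[0,0,-0.14]},{"gripper":1,"offset":[-2,21,0],"rotation":[0,0,-0.175]},{"gripper":1,"offset":[-2,24,0],"rotation":[0,0,-0.2]},{"gripper":1,"offset":[-2,26,0],"rotation":[0,0,-0.215]},{"gripper":1,"offset":[-2,26,0],"rotation":[0,0,-0.215]}]'; python3 to.py; python3 arc.py 120 18 118 265 267 269 271 273 274.4; python3 arc.py 120 14.5 118 274.4
```

```text
t: 25.8
tool_pos: [0.5159, -0.2356, 0.1167]
tool_rot: [-2.348, -2.087, -0.0]
contact_force: [0.1, 0.3, -0.3]
opening: -0.0002
grip_force: 0.1
t 25.8 pos [ 0.5159 -0.2356  0.1167] yaw 83.25 zax [-0.  0. -1.] F [ 0.1  0.3 -0.3] op -0.2
265 [ 0.5201 -0.238 ] [-1.9  4.4 -1.3] [-0.    -0.    -0.031]
267 [ 0.5243 -0.2391] [-2.5  8.7 -1.3] [-0.    -0.    -0.065]
269 [ 0.5284 -0.2401] [-2.9 12.9 -1.3] [-0.  -0.  -0.1]
271 [ 0.5326 -0.2409] [-3.3 17.2 -1.3] [-0.    -0.    -0.135]
273 [ 0.5368 -0.2415] [-3.4 21.4 -1.3] [-0.   -0.   -0.17]
274.4 [ 0.5398 -0.2419] [-3.4 24.4 -1.3] [-0.    -0.    -0.195]
274.4 [ 0.5433 -0.2416] [-2.8 27.8 -1.3] [-0.    -0.    -0.195]
```

```bash
python3 -m handwheel '[{"gripper":1,"offset":[-1,2,-1],"rotation":[0,0,-0.02]},{"gripper":1,"offset":[-1.5,4,-1],"rotation":[0,0,-0.04]},{"gripper":1,"offset":[-2,6,-1],"rotation":[0,0,-0.05]},{"gripper":1,"offset":[-2.4,8,-1],"rotation":[0,0,-0.07]},{"gripper":1,"offset":[-2.6,10,-1],"rotation":[0,0,-0.085]},{"gripper":1,"offset":[-2.8,12,-1],"rotation":[0,0,-0.1]},{"gripper":1,"offset":[-2.8,12,-1],"rotation":[0,0,-0.1]},{"gripper":1,"offset":[-2.8,12,-1],"rotation":[0,0,-0.1]}]'; python3 to.py;  python3 arc.py 120 18 118 271 273 274.4; python3 arc.py 120 14.5 118 274.4
```

```text
t: 26.8
tool_pos: [0.5275, -0.2398, 0.1177]
tool_rot: [2.241, 2.201, -0.0]
contact_force: [0.2, -0.1, -0.8]
opening: -0.0
grip_force: 0.0
t 26.8 pos [ 0.5275 -0.2398  0.1177] yaw 88.97 zax [-0. -0. -1.] F [ 0.2 -0.1 -0.8] op -0.0
271 [ 0.5326 -0.2409] [-0.9  5.2 -0.3] [-0.     0.    -0.035]
273 [ 0.5368 -0.2415] [-1.5  9.4 -0.3] [-0.    0.   -0.07]
274.4 [ 0.5398 -0.2419] [-1.8 12.4 -0.3] [-0.     0.    -0.095]
274.4 [ 0.5433 -0.2416] [-1.5 15.8 -0.3] [-0.     0.    -0.095]
```

```bash
python3 -m handwheel '[{"gripper":1,"offset":[-0.2,1,0],"rotation":[0,0,-0.01]},{"gripper":1,"offset":[-0.4,2,0],"rotation":[0,0,-0.015]},{"gripper":1,"offset":[-0.6,3,0],"rotation":[0,0,-0.02]},{"gripper":1,"offset":[-0.8,4,0],"rotation":[0,0,-0.03]},{"gripper":1,"offset":[-0.9,5,0],"rotation":[0,0,-0.035]},{"gripper":1,"offset":[-0.9,5,0],"rotation":[0,0,-0.035]},{"gripper":1,"offset":[-0.9,5,0],"rotation":[0,0,-0.035]},{"gripper":1,"offset":[-0.9,5,0],"rotation":[0,0,-0.035]}]'; python3 -m handwheel '[{"gripper":1,"offset":[-0.2,1,0],"rotation":[0,0,-0.01]},{"gripper":1,"offset":[-0.3,2,0],"rotation":[0,0,-0.02]},{"gripper":1,"offset":[-0.5,3,0],"rotation":[0,0,-0.03]},{"gripper":1,"offset":[-0.6,3,0],"rotation":[0,0,-0.035]},{"gripper":1,"offset":[-0.6,3,0],"rotation":[0,0,-0.035]},{"gripper":1,"offset":[-0.6,3,0],"rotation":[0,0,-0.035]},{"gripper":1,"offset":[-0.6,3,0],"rotation":[0,0,-0.035]},{"gripper":1,"offset":[-0.6,3,0],"rotation":[0,0,-0.035]}]';python3 to.py
```

```text
t: 27.8
tool_pos: [0.5322, -0.2408, 0.1176]
tool_rot: [-2.202, -2.24, 0.0]
contact_force: [-4.3, 0.6, 1.5]
opening: -0.0
grip_force: 2.2
t: 28.8
tool_pos: [0.5355, -0.2414, 0.1177]
tool_rot: [2.163, 2.278, 0.0]
contact_force: [-1.4, 0.7, -1.0]
opening: 0.0002
grip_force: 0.4
t 28.8 pos [ 0.5355 -0.2414  0.1177] yaw 92.98 zax [ 0. -0. -1.] F [-1.4  0.7 -1. ] op 0.2
```

```bash
python3 -m handwheel '[{"gripper":1,"offset":[-0.1,0.5,0],"rotation":[0,0,-0.01]},{"gripper":1,"offset":[-0.2,1,0],"rotation":[0,0,-0.02]},{"gripper":1,"offset":[-0.2,1.5,0],"rotation":[0,0,-0.025]},{"gripper":1,"offset":[-0.3,2,0],"rotation":[0,0,-0.025]},{"gripper":1,"offset":[-0.3,2,0],"rotation":[0,0,-0.025]},{"gripper":1,"offset":[-0.3,2,0],"rotation":[0,0,-0.025]},{"gripper":1,"offset":[-0.3,2,0],"rotation":[0,0,-0.025]},{"gripper":1,"offset":[-0.3,2,0],"rotation":[0,0,-0.025]}]';python3 to.py
```

```text
t: 29.8
tool_pos: [0.5376, -0.2415, 0.1177]
tool_rot: [2.134, 2.305, 0.0]
contact_force: [0.2, -0.6, 0.1]
opening: -0.0002
grip_force: 0.2
t 29.8 pos [ 0.5376 -0.2415  0.1177] yaw 94.41 zax [ 0.  0. -1.] F [ 0.2 -0.6  0.1] op -0.2
```

```bash
python3 -m handwheel '[{"gripper":1,"offset":[0,0.3,0],"rotation":[0,0,0]},{"gripper":1,"offset":[0,0.6,0],"rotation":[0,0,0]},{"gripper":1,"offset":[0,0.9,0],"rotation":[0,0,0]},{"gripper":1,"offset":[0,1.2,0],"rotation":[0,0,0]},{"gripper":1,"offset":[0,1.5,0],"rotation":[0,0,0]},{"gripper":1,"offset":[0,1.5,0],"rotation":[0,0,0]},{"gripper":1,"offset":[0,1.5,0],"rotation":[0,0,0]},{"gripper":1,"offset":[0,1.5,0],"rotation":[0,0,0]}]';python3 to.py
```

```text
t: 30.8
tool_pos: [0.539, -0.2414, 0.1177]
tool_rot: [2.134, 2.305, 0.0]
contact_force: [0.1, -0.5, -0.6]
opening: 0.0
grip_force: 0.0
t 30.8 pos [ 0.539  -0.2414  0.1177] yaw 94.41 zax [ 0.  0. -1.] F [ 0.1 -0.5 -0.6] op 0.0
```

```bash
python3 -m handwheel '[{"gripper":1,"offset":[0,0.4,0],"rotation":[0,0,0]},{"gripper":1,"offset":[0,0.8,0],"rotation":[0,0,0]},{"gripper":1,"offset":[0,1.2,0],"rotation":[0,0,0]},{"gripper":1,"offset":[0,1.6,0],"rotation":[0,0,0]},{"gripper":1,"offset":[0,2,0],"rotation":[0,0,0]},{"gripper":1,"offset":[0,2,0],"rotation":[0,0,0]},{"gripper":1,"offset":[0,2,0],"rotation":[0,0,0]},{"gripper":1,"offset":[0,2,0],"rotation":[0,0,0]}]';python3 to.py
```

```text
t: 31.8
tool_pos: [0.5409, -0.2413, 0.1177]
tool_rot: [-2.134, -2.305, 0.0]
contact_force: [0.7, 0.3, 0.6]
opening: 0.0
grip_force: 0.0
t 31.8 pos [ 0.5409 -0.2413  0.1177] yaw 94.41 zax [-0.  0. -1.] F [0.7 0.3 0.6] op 0.0
```

```bash
python3 -m handwheel '[{"gripper":1,"offset":[0,0.3,0],"rotation":[0,0,0]},{"gripper":1,"offset":[0,0.6,0],"rotation":[0,0,0]},{"gripper":1,"offset":[0,0.9,0],"rotation":[0,0,0]},{"gripper":1,"offset":[0,1.2,0],"rotation":[0,0,0]},{"gripper":1,"offset":[0,1.5,0],"rotation":[0,0,0]},{"gripper":1,"offset":[0,1.5,0],"rotation":[0,0,0]},{"gripper":1,"offset":[0,1.5,0],"rotation":[0,0,0]},{"gripper":1,"offset":[0,1.5,0],"rotation":[0,0,0]}]';python3 to.py
```

```text
t: 32.8
tool_pos: [0.5422, -0.2412, 0.1177]
tool_rot: [-2.134, -2.305, 0.001]
contact_force: [-5.8, -0.6, 2.7]
opening: 0.0003
grip_force: 2.5
t 32.8 pos [ 0.5422 -0.2412  0.1177] yaw 94.41 zax [-0.001 -0.    -1.   ] F [-5.8 -0.6  2.7] op 0.3
```

Firm contact on the stops at 5.8 N, after the snap. I'll back off and check.

```bash
python3 -m handwheel '[{"gripper":1,"offset":[0,-5,0],"rotation":[0,0,0]},{"gripper":1,"offset":[0,-20,0],"rotation":[0,0,0]},{"gripper":1,"offset":[0,-45,0],"rotation":[0,0,0]},{"gripper":1,"offset":[0,-70,-15],"rotation":[0,0,0]},{"gripper":1,"offset":[0,-80,-55],"rotation":[0,0,0]},{"gripper":1,"offset":[0,-90,-100],"rotation":[0,0,0]},{"gripper":1,"offset":[0,-100,-120],"rotation":[0,0,0]},{"gripper":1,"offset":[0,-100,-120],"rotation":[0,0,0]}]'
python3 - <<'E'
from h import *
d,s,t=[ctrl.get_image(n)["image"][:,:,::-1] for n in("wrist","side","top")]
b=np.hstack([crop(s,280,205,80,50,5),crop(t,298,200,80,50,5)])
w=cv2.resize(d,(460,345))
w=cv2.copyMakeBorder(w,0,0,0,340,cv2.BORDER_CONSTANT)
cv2.imwrite('pics/c7.png',np.vstack([w,b]))
E
python3 to.py
```

```text
t: 33.8
tool_pos: [0.443, -0.2496, 0.24]
tool_rot: [2.132, 2.301, 0.001]
contact_force: [0.3, -0.2, -0.8]
opening: -0.0004
grip_force: 0.0
t 33.95 pos [ 0.4422 -0.2484  0.2359] yaw 94.41 zax [-0.002  0.002 -1.   ] F [ 0.1  0.5 -0.1] op -0.0
```

View pics/c7.png

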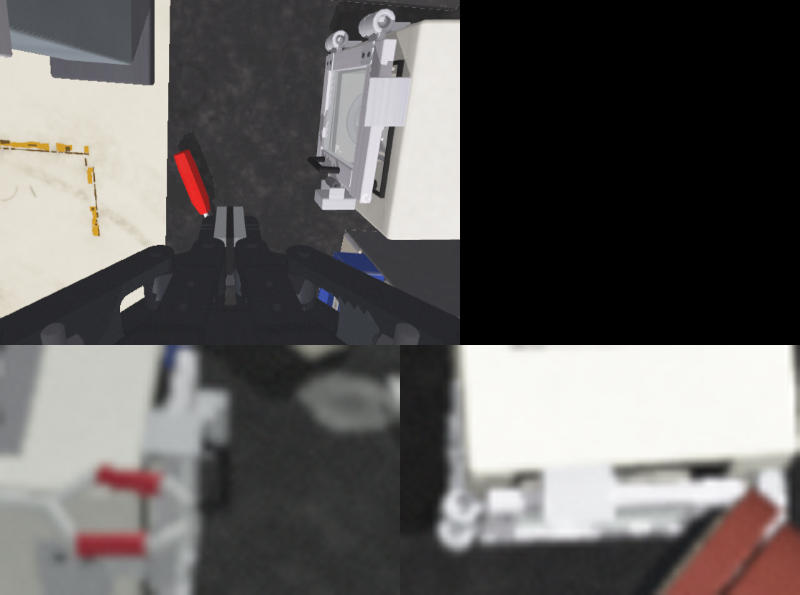

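The door is shut: parallel to the mill front under the keeper tab, free edge at the catch (wrist corner about (508,281)), knuckle at (525,30). A quick angle check, then hand in.

Run:
```python
from h import *
d=ctrl.get_image("wrist")
k=onz(d,377*1.391,23*1.391,.138); e=onz(d,364*1.391,201*1.391,.150); s=onz(d,381*1.391,48*1.391,.152)
for a in(k,s): print(np.degrees(np.arctan2(*(e-a)[[1,0]]))%360, np.hypot(*(e-a)[:2]))
m=[onz(d,x*1.391,y*1.391,.164) for x,y in((396,40),(360,236))]
print(np.degrees(np.arctan2(*(m[1]-m[0])[[1,0]]))%360)
```

```text
275.13507790208877 0.13859269087803588
275.9010593953351 0.11913493251438587
271.6640722181443
```

Door is at about 275° against the expected 274.4°, so it is shut.

```bash
python3 -c "
from station import ctrl
print(ctrl.finish_job())"
```

```text
the job is handed in; nothing more can be done
None
```

The door is back on both hinge pins, seated on their shoulders, and swung shut past the roller catch, and the job is handed in; forces read between moves stayed under about 11 N, and I inferred the interlock from the shut door, without reading the plunger.

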